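Spin the wine samples: close the lid and hold the dial at three

ROBOT

A 6-joint arm with a two-finger parallel gripper is mounted at the origin on the work surface; the furniture and walls round the work are solid. World frame = base frame: x ahead of the robot, y to its left, z up, the work surface at z = 0. Lengths are in m, angles in rad, forces in N, time in s.
With the tool pointing down it reaches from about 0.275 to 0.825 m from the base axis. Payload 4.9 kg.
Tool frame: the origin (TCP) lies at the very end of the fingers, on their centre line; the grasp point (between the pads) lies 19 mm behind it; z points along the fingers, x is the direction in which the jaws open and shut, and the axes are right-handed (so a half turn about z gives the same grasp; the last joint's range is limited). The gripper opens to 85 mm and grips with 20 to 120 N. Pads are 22 mm wide; open, the fingers measure 114 mm over their backs; the gripper's body (76 mm by 85 mm) begins 54 mm behind the grasp point. The pads swing forward as they close: fully open they stand 13 mm farther back than shut.
Start: joints at [1.001, 0.326, -0.193, 1.052, 0, 1.437], TCP at [0.232, 0.499, 0.231] pointing down, gripper open.
Joint ranges: [-2.65, 2.65], [-0.97, 1.79], [-1.3, 1.35], [-1.93, 2.1], [-1.47, 1.37], [-3.14, 3.14]. Speed limits (rad/s): [2.57, 2.57, 3.14, 3.14, 3.14, 3.14].

INTERFACE

Orientations are given as a unit quaternion [w, x, y, z].
In Python, from cell import ctrl, vision gives the robot as it stands.
- The arm moves only by the shell command python3 -m pendant 'ROWS'. ROWS is JSON, a list of rows, each an object of numbers: "fingers": the finger opening in m, from 0 to 0.0854; "dx", "dy", "dz": the shift along the tool's x, y, z in m; "twist": the turn about the tool's z in degrees. A call has exactly 10 rows; each row is the pose to reach, as a shift and turn from the pose commanded when the call began, along the tool's axes at that moment; what a row does not reach only later rows make up. A row lasts 1/10 s, in which the tool goes at most 50 mm and 8.59 degrees, less where a joint would pass 70% of its speed; a pose out of reach is approached as far as the arm can. A call with a gripper value outside its range is refused whole. The fingers move at their own pace and stop on an object; the grip force is fixed at half the most. Time passes only in rows, so rows that repeat a pose let the fingers close, or fill a call up. It gives the time, the measured TCP pose, the force and the opening at its end, in the units of the state.
- ctrl.get_state(): the state, without advancing time (a new reading comes with each control period).
- vision.read_camera(name): name is "scene" or "top" or "wrist"; returns the picture (400x640x3 uint8, blue, green, red); there is no depth.
- vision.camera_params(name): a dict with "intrinsics" (3x3 intrinsics, pixels), "rvec" (rotation vector, rad) and "tvec" (3), from world to camera coordinates, as OpenCV has them. Camera axes: x right, y down, z forward; pixel columns grow to the right and rows downward; lengths in m; the calibration is good to about 2 mm. A picture is of the moment at which its call begins: read the wrist's pose just before it. camera_params takes no time and is no camera call; for the wrist camera it gives the pose at the moment of the call.
- ctrl.close_job(): hands the job in, once; it reports no verdict.
The state is a dict: "clock": time; "joint_positions": joint angles; "joint_vel": joint speeds; "joint_torque": joint torques, N m; "ee_pos": TCP position; "tool_rot": TCP orientation; "ft_force": force on the tool from outside, world axes, zero at the start; "ft_torque": the same for the moment, N m; "finger_gap": finger opening in m.
Only numpy, scipy, OpenCV 4.12 (cv2) and the standard library are available. Lean on these libraries where they do the work, as an engineer would, in place of code of your own. Each camera call takes 0.05 s, during which the arm holds its last target. There are 200 camera calls.

TASK

Start the little wine sample spinner: press its open lid down until it snaps fully shut past its catch, and only then press the dial's lever down past its first two notches to the third one (pointer at the three pips, short of the end stop). The dial springs back when let go, so finish with the fingers still holding it steady at the third notch, lid shut, without forcing it and without disturbing the glass, the stopper or the loose cork beside it.

Things in the scene. Friction and masses are not known exactly. Their poses are not given: they have to be found in the camera images.
- spinner: sample spinner, a grey box fixed to the table, 120 mm deep (x), 140 mm wide (y), 112 mm high with the lid shut. Origin under its centre on the table; its own -x face is the front (metal panel with the dial), +y is to the left of someone facing the front. Its yaw is within about 0.35 rad of the world's
- lid (a joint): hinge of the spinner's lid, rad: 0 = fully shut and flush, grows as it opens (about 0.6 to 1.0 at the start, where it stays by hinge friction; about 2 N at the front edge moves it). Going down it meets a spring catch at about 0.10 and must be pushed over it with roughly 12 to 16 N near the front; it then snaps to 0 and stays
- lid_press (a point): point on the lid's outer (upper) face, on its midline, 107 mm from the hinge line and 16 mm behind the lid's front edge (a 10 mm black lip adds to that); the lid is 9 mm thick, 142 mm wide; z of the point is the lid's outward normal. Shut, it is 112 mm above the table
- lid_hinge (a point): middle of the lid's hinge line, which runs along the spinner's y at the back rim, 62 mm behind its centre and 103 mm above the table; axes are the spinner's
- dial (a joint): angle of the round dial on the front, rad: 0 = rest (lever end up), grows as the lever's end is pressed down. Notches (detents) at 0.35, 0.70 and 1.05, end stop at 1.22. A spring always returns it to 0 when let go; pressing at the lever bar takes 3 to 8 N, more before each notch and less into it
- dial_axis (a point): point on the dial's axis, level with the lever bar's middle: 75 mm above the table, 14 mm in front of the panel, 30 mm left of the spinner's midline; axes are the spinner's. The dial (60 mm across) turns about this x axis. A short black pointer on its right side sweeps a scale on the panel: plain mark = rest, then marks with one, two and three pips
- lever_bar (a point): middle of the black round bar at the lever's end, which is what to press from above: 14 mm thick, 44 mm long, along the spinner's x, 90 mm from the dial's axis. At rest the lever points to the spinner's +y and 0.6 rad above level (the bar's middle is 126 mm high); at the third notch 0.45 rad below level (36 mm high)
- tasting_glass: stemmed tasting glass, 64 x 64 x 155 mm, loose, origin under its foot; leave it alone
- cork_a: wine cork, 23 x 43 mm, lying loose, origin at its underside; leave it alone
- stopper: bottle stopper, 31 x 31 x 56 mm, standing loose on its round crown, cork up, origin at its underside; leave it alone

How it is judged:
On the way, in this order (a step that is already met when the one before it is completed fails the run):
1. the lid is pressed fully shut past its catch (value of joint lid below 0.035 rad and value of joint dial below 0.2 rad), for 0.2 s.
2. the dial is held by the fingers at the third notch (value of joint dial between 0.92 and 1.18 rad and contact force between the fingers and spinner above 1 N and value of joint lid below 0.035 rad), for 0.5 s.
At the end, for the whole second after the job is handed in: The program finishes holding: the dial stands still within 0.13 rad of its third notch (0.92 to 1.18), the fingers bear on the lever with more than 1 N, and the lid is shut (under 0.035 rad) (all of step 2 and velocity of joint dial between -0.1 and 0.1 rad/s); the arm keeps its last pose, push and grip.
It fails at once if the dial is turned to its first notch or beyond while the lid is not shut (value of joint dial above 0.25 rad and value of joint lid above 0.06 rad).
It fails at once if the lid or lever is forced (more than 60 N) (contact force between the fingers and spinner above 60 N).
It fails at once if a bystander is disturbed (distance of any of tasting_glass, stopper, cork_a from where it was at the start of the episode above 0.03 m).
It also fails if it takes over 48 s, if anything falls off the work surface, if the arm or the gripper's body presses on something with over 40 N, if the wrist force passes 120 N, or if a joint passes its speed limit or range.

## Working session

There is one attempt and no reset: what is moved stays moved. The work goes in short steps, Python scripts to look and compute and a shell command to move; the robot and the scene stay as the last step left them, time stands still between calls to the robot, and variables do not carry over. Pictures are saved under pics/ and viewed, about 8 in all and at most 12, crops included, and the job is handed in when it is done.

```bash
mkdir -p pics; ls; python3 - <<'E'
from cell import ctrl, vision
import cv2
s=ctrl.get_state(); print(s['clock'],s['ee_pos'],s['tool_rot'],s['ft_force'],s['finger_gap'])
for n in ('scene','top'):
    cv2.imwrite(f'pics/{n}0.png',vision.read_camera(n)); print(vision.camera_params(n))
E
```

```text
pics
0.0 [0.23182565 0.49808767 0.23050614] [ 3.66928389e-04  8.43242432e-01  5.37532710e-01 -8.07624800e-04] [-0.86981479  0.04749521 -0.43278789] 0.08560868116404725
{'intrinsics': array([[466.06152491,   0.        , 314.34831156],
       [  0.        , 466.06152491, 189.82229983],
       [  0.        ,   0.        ,   1.        ]]), 'rvec': array([ 2.10481114, -0.7683323 ,  0.40800313]), 'tvec': array([-0.37846582,  0.24028961,  0.9688351 ])}
{'intrinsics': array([[451.11446344,   0.        , 325.43461893],
       [  0.        , 451.11446344, 196.59919375],
       [  0.        ,   0.        ,   1.        ]]), 'rvec': array([ 2.17934191, -2.14779594,  0.15275693]), 'tvec': array([-0.04692423,  0.46972229,  1.17086952])}
```

View pics/scene0.png

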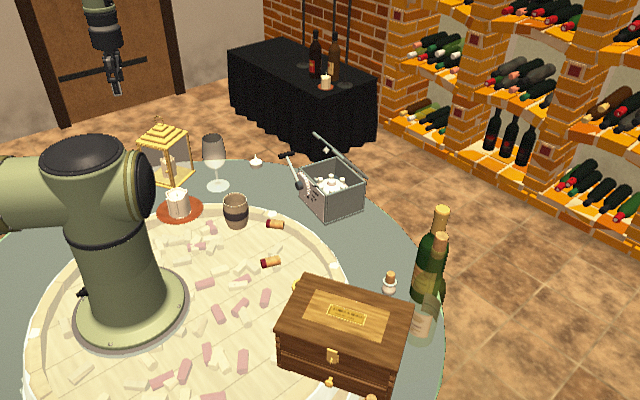

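View pics/top0.png

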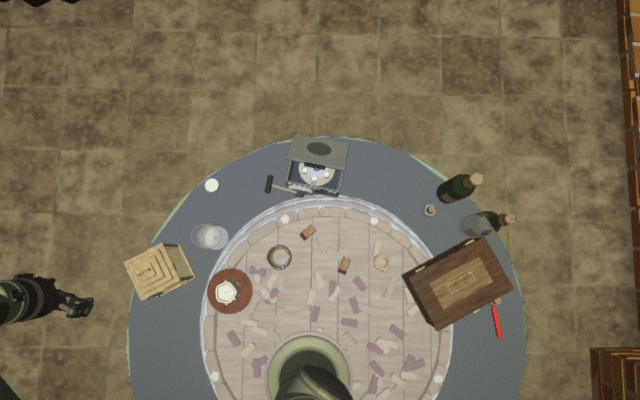

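Top: the spinner is near (316,168), its lever bar near (268,184) and the glass at (208,237). The stopper is at (430,210). Corks lie at (308,231) and (344,264). Next I'll zoom in on the spinner.

```bash
python3 - <<'E'
import cv2,numpy as np
a=cv2.imread('pics/top0.png')[125:205,255:360]; b=cv2.imread('pics/scene0.png')[125:230,270:380]
a=cv2.resize(a,None,fx=5,fy=5,interpolation=2);b=cv2.resize(b,None,fx=2.4*1,fy=2.4,interpolation=2)
b=cv2.copyMakeBorder(b,0,a.shape[0]-b.shape[0],0,0,0)
cv2.imwrite('pics/z.png',np.hstack([a,b]))
E
```

```text
(no output)
```

View pics/z.png

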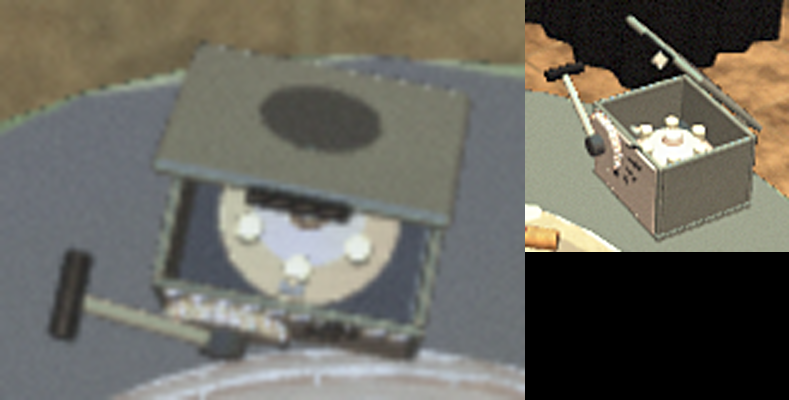

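```bash
cat > h.py <<'E'
import numpy as np,cv2
from cell import vision
def ray(n,px,P=None):
    P=P or vision.camera_params(n);R=cv2.Rodrigues(P['rvec'])[0];c=-R.T@P['tvec']
    d=R.T@np.linalg.solve(P['intrinsics'],[px[0],px[1],1.]);return c,d
def onz(n,px,z):
    c,d=ray(n,px);return c+d*(z-c[2])/d[2]
def proj(n,p):
    P=vision.camera_params(n);return cv2.projectPoints(np.array([p],float),P['rvec'],P['tvec'],P['intrinsics'],None)[0].ravel()
def T(p): return np.array([255+p[0]/5,125+p[1]/5])
E
python3 - <<'E'
from h import *
np.set_printoptions(precision=4,suppress=True)
FL=onz('top',T((157,288)),.103);FR=onz('top',T((420,328)),.103)
b1=onz('top',T((75,252)),.131);b2=onz('top',T((65,338)),.131)
print(FL,FR,np.linalg.norm(FL-FR),'bar',b1,b2,np.linalg.norm(b1-b2))
y=FL-FR;yaw=np.arctan2(-y[0],y[1]);yb=np.arctan2(*(b1-b2)[[1,0]]);print('yaw',yaw,yb)
for w in (yaw,):
    ex=np.array([np.cos(w),np.sin(w),0]);ey=np.array([-np.sin(w),np.cos(w),0])
    C=(FL+FR)/2+ex*.06;C[2]=0;print('C',C)
    print('C from bar',(b1+b2)/2-ey*(.03+.09*np.cos(.6))+ex*.074)
    H=C+ex*.062;H[2]=.103
    lc=[T((157,167)),T((450,222))];print('dial',proj('top',C-ex*.074+ey*.03+[0,0,.075]),'bar scene',proj('scene',C-ex*.074+ey*(.03+.09*np.cos(.6))+[0,0,.126]))
    for a in (.5,.6,.7,.8,.9,1.):
        f=lambda r,s:H+ex*(-r*np.cos(a))+[0,0,r*np.sin(a)]+ey*s*.071
        print(a,[proj('top',f(.133,s)) for s in(1,-1)],[proj('scene',f(.133,s)) for s in(1,-1)])
    print(lc)
for n,p in (('glass',(208,237)),('stop',(430,210)),('corka',(308,231)),('corkb',(344,264))):print(n,onz('top',p,.02))
E
```

```text
[0.4949 0.0592 0.103 ] [ 0.4768 -0.0728  0.103 ] 0.13325358087564246 bar [0.5077 0.0977 0.131 ] [0.4652 0.1013 0.131 ] 0.04266043186749842
yaw -0.136581335969056 -0.08519533998330597
C [ 0.5453 -0.0149  0.    ]
C from bar [ 0.5456 -0.0139  0.131 ]
dial [300.4129 191.7907] bar scene [286.9224 155.1556]
0.5 [array([283.0557, 175.938 ]), array([342.3956, 184.9608])] [array([299.9009, 145.3691]), array([331.858 , 172.6986])]
0.6 [array([283.1621, 172.2214]), array([343.0843, 181.3313])] [array([302.2598, 140.7388]), array([334.5354, 167.7519])]
0.7 [array([283.3716, 168.0321]), array([343.8366, 177.2229])] [array([305.005 , 136.2262]), array([337.6073, 162.9081])]
0.8 [array([283.6843, 163.4109]), array([344.6446, 172.6752])] [array([308.1052, 131.8885]), array([341.0378, 158.2292])]
0.9 [array([284.0986, 158.4076]), array([345.4991, 167.7368])] [array([311.523 , 127.7806]), array([344.7849, 153.7758])]
1.0 [array([284.6112, 153.0804]), array([346.3897, 162.465 ])] [array([315.2165, 123.9546]), array([348.8016, 149.6051])]
[array([286.4, 158.4]), array([345. , 169.4])]
glass [0.3592 0.2687 0.02  ]
stop [ 0.4397 -0.3214  0.02  ]
corka [0.3788 0.0049 0.02  ]
corkb [ 0.2933 -0.0916  0.02  ]
```

Bar, box corners and the scene view agree: yaw is about -0.14, C is about (0.545,-0.015) and the lid is open about 0.88 rad. Moving above the lid.

```bash
python3 -m pendant '[{"fingers":0,"dz":-0.04,"twist":-8},{"fingers":0,"dz":-0.08,"dx":-0.015,"dy":0.02,"twist":-16.9},{"fingers":0,"dz":-0.08,"dx":-0.04,"dy":0.06,"twist":-16.9},{"fingers":0,"dz":-0.08,"dx":-0.065,"dy":0.1,"twist":-16.9},{"fingers":0,"dz":-0.08,"dx":-0.09,"dy":0.138,"twist":-16.9},{"fingers":0,"dz":-0.08,"dx":-0.115,"dy":0.176,"twist":-16.9},{"fingers":0,"dz":-0.08,"dx":-0.14,"dy":0.214,"twist":-16.9},{"fingers":0,"dz":-0.08,"dx":-0.165,"dy":0.253,"twist":-16.9},{"fingers":0,"dz":-0.08,"dx":-0.165,"dy":0.253,"twist":-16.9},{"fingers":0,"dz":-0.08,"dx":-0.165,"dy":0.253,"twist":-16.9}]'
cat > w.py <<'E'
from h import *
from cell import ctrl
np.set_printoptions(precision=4,suppress=True)
from scipy.spatial.transform import Rotation as Ro
w=-.137;ex=np.array([np.cos(w),np.sin(w),0]);ey=np.array([-np.sin(w),np.cos(w),0]);C=np.array([.5453,-.0147,0])
def st():
    s=ctrl.get_state();R=Ro.from_quat(np.roll(s['tool_rot'],-1)).as_matrix();p=s['ee_pos'];q=p-C
    print('t',s['clock'],'p',p,'spinner',q@ex,q@ey,q[2],'toolx deg',np.degrees(np.arctan2(R[1,0],R[0,0])),'tilt',R[:,2],'F',s['ft_force'],'gap',s['finger_gap']);return p,R
def to(sx,sy,z):
    p,R=st();print('rows dx dy dz',R.T@(C+ex*sx+ey*sy+[0,0,z]-p))
E
python3 -c "
from w import *
to(.007,0,.27)"
```

```text
t 0.1 p [0.2319 0.4982 0.2306] spinner -0.3805190815492329 0.46526366954380133 0.23061594869147486 toolx deg 65.03035426184688 tilt [-0.0008 -0.0012 -1.    ] F [ 0.505  -0.0597 -0.2949] gap 0.08530813382513355
rows dx dy dz [-0.3306  0.5073 -0.039 ]$[0]: bad value
```

```bash
python3 -m pendant '[{"fingers":0.001,"dx":0,"dy":0,"dz":-0.04,"twist":-8},{"fingers":0.001,"dz":-0.08,"dx":-0.015,"dy":0.02,"twist":-16.9},{"fingers":0.001,"dz":-0.08,"dx":-0.04,"dy":0.06,"twist":-16.9},{"fingers":0.001,"dz":-0.08,"dx":-0.065,"dy":0.1,"twist":-16.9},{"fingers":0.001,"dz":-0.08,"dx":-0.09,"dy":0.138,"twist":-16.9},{"fingers":0.001,"dz":-0.08,"dx":-0.115,"dy":0.176,"twist":-16.9},{"fingers":0.001,"dz":-0.08,"dx":-0.14,"dy":0.214,"twist":-16.9},{"fingers":0.001,"dz":-0.08,"dx":-0.165,"dy":0.253,"twist":-16.9},{"fingers":0.001,"dz":-0.08,"dx":-0.165,"dy":0.253,"twist":-16.9},{"fingers":0.001,"dz":-0.08,"dx":-0.165,"dy":0.253,"twist":-16.9}]'
python3 -c "
from w import *
to(.007,0,.27)"
```

```text
clock: 1.1
ee_pos: [0.3921, 0.2414, 0.311]
tool_rot: [-0.0, 0.756, 0.654, -0.0]
ft_force: [0.1, 0.1, 0.1]
finger_gap: 0.0008
t 1.1 p [0.3921 0.2414 0.311 ] spinner -0.18672908015615286 0.23276495444699988 0.3109905475199432 toolx deg 81.76291879898945 tilt [-0.0009  0.0001 -1.    ] F [0.1127 0.0756 0.0571] gap 0.0008292536826475996
rows dx dy dz [-0.2314  0.1953  0.0408]
```

```bash
python3 -m pendant '[{"fingers":0.001,"dx":-0.03,"dy":0.025,"dz":0,"twist":0},{"fingers":0.001,"dx":-0.06,"dy":0.05,"dz":0,"twist":0},{"fingers":0.001,"dx":-0.09,"dy":0.075,"dz":0,"twist":0},{"fingers":0.001,"dx":-0.12,"dy":0.1,"dz":0,"twist":0},{"fingers":0.001,"dx":-0.15,"dy":0.125,"dz":0,"twist":0},{"fingers":0.001,"dx":-0.18,"dy":0.15,"dz":0,"twist":0},{"fingers":0.001,"dx":-0.21,"dy":0.175,"dz":0,"twist":0},{"fingers":0.001,"dx":-0.231,"dy":0.195,"dz":0.01,"twist":0},{"fingers":0.001,"dx":-0.231,"dy":0.195,"dz":0.03,"twist":0},{"fingers":0.001,"dx":-0.231,"dy":0.195,"dz":0.04,"twist":0}]'
python3 - <<'E'
from w import *
to(.007,0,.27)
P=vision.camera_params('wrist');im=vision.read_camera('wrist');cv2.imwrite('pics/w1.png',im)
s=vision.read_camera('scene')[110:230,250:390]
print('lip wrist proj a=.88',[proj('wrist',C+ex*(.062-.143*np.cos(.88)+.009*np.sin(.88))+ey*k*.071+[0,0,.103+.143*np.sin(.88)+.009*np.cos(.88)]) for k in(1,-1)])
s=cv2.resize(s,None,fx=3,fy=3,interpolation=2);cv2.imwrite('pics/w1.png',np.vstack([cv2.resize(im,(480,300)),cv2.resize(s,(480,300))]))
E
```

```text
clock: 2.1
ee_pos: [0.552, -0.0127, 0.2692]
tool_rot: [-0.001, 0.755, 0.656, -0.001]
ft_force: [-0.9, 0.5, 0.9]
finger_gap: 0.001
t 2.1 p [ 0.552  -0.0127  0.2692] spinner 0.006309956654769083 0.00293208012957039 0.2692262468380768 toolx deg 81.9969996132822 tilt [-0.0029  0.0009 -1.    ] F [-0.8779  0.4876  0.8949] gap 0.0009852016500991863
rows dx dy dz [-0.0029  0.0007 -0.0008]
lip wrist proj a=.88 [array([413.589 , 182.7641]), array([207.5912, 183.2613])]
```

View pics/w1.png

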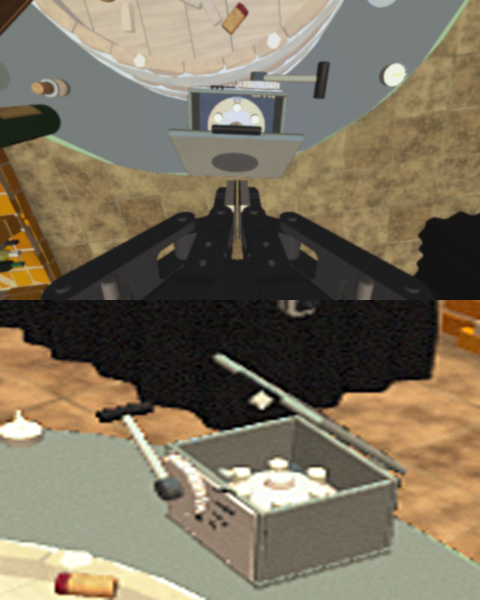

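```bash
python3 - <<'E'
from w import *
def tri(l):
    A=np.zeros((3,3));b=np.zeros(3)
    for n,p in l:
        c,d=ray(n,p);d/=np.linalg.norm(d);M=np.eye(3)-np.outer(d,d);A+=M;b+=M@c
    x=np.linalg.solve(A,b);print(x,'sp',(x-C)@ex,(x-C)@ey,[proj(n,x)-p for n,p in l]);return x
L=tri([('top',(286.4,158.4)),('wrist',(404,183)),('scene',(313.6,132.8))])
R=tri([('top',(345,169.4)),('wrist',(224,173))])
print(np.linalg.norm(L-R),np.arctan2(-(L-R)[0],(L-R)[1]))
for p in (L,R):
    q=p-C;r=np.array([.062-q@ex,q[2]-.103]);print(np.hypot(*r),np.arctan2(r[1],r[0]))
for p in ((190/.75,92/.75),(283/.75,93/.75)):
    q=onz('wrist',p,.103);print('rim',q,(q-C)@ex,(q-C)@ey)
for p in ((322/.75,63/.75),(321/.75,97/.75)):
    q=onz('wrist',p,.131);print('bar',q,(q-C)@ex,(q-C)@ey)
for a in(.8,.85,.9):print(a,[proj(n,C+ex*(.062-.123*np.cos(a)+.009*np.sin(a))+ey*k*.071+[0,0,.103+.123*np.sin(a)+.009*np.cos(a)]) for n in('top','scene','wrist') for k in(1,-1)])
E
```

```text
[0.5386 0.0561 0.1931] sp -0.016258439562621806 0.06923127898568282 [array([-0.8894, -0.4714]), array([-4.0981, -0.4764]), array([-0.3423, -0.2773])]
[ 0.5153 -0.0828  0.1803] sp -0.0204651695179891 -0.07153065613231782 [array([-0.0618,  0.4576]), array([0.0713, 1.3251])]
0.14140841231115048 -0.16687653036354022
0.11935250003942653 0.8556979916203117
0.11301654428984582 0.752952082050621
rim [ 0.4786 -0.0671  0.103 ] -0.05891686689107033 -0.06103060124564705
rim [0.4978 0.06   0.103 ] -0.05727685723790542 0.06751913536392488
bar [0.4674 0.104  0.131 ] -0.09333600765649479 0.10695223804510842
bar [0.5076 0.1017 0.131 ] -0.053267945941236766 0.11013898109956896
0.8 [array([284.549 , 157.8252]), array([345.3542, 167.0894]), array([312.576 , 130.7921]), array([345.6797, 156.8806]), array([403.9135, 182.5881]), array([218.3344, 183.036 ])]
0.85 [array([284.7642, 155.4422]), array([345.7571, 164.7341]), array([314.2157, 128.9588]), array([347.4692, 154.8891]), array([404.8458, 189.9657]), array([217.3366, 190.4176])]
0.9 [array([285.0016, 152.9897]), array([346.1676, 162.3069]), array([315.9161, 127.1928]), array([349.3178, 152.9652]), array([405.6785, 197.6449]), array([216.4509, 198.1002])]
```

Lid triangulates to about 0.78 rad with 141 mm width, which matches the given sizes. Pressing along its arc now.

```bash
python3 -m pendant '[{"fingers":0.001,"dx":-0.003,"dy":0,"dz":0.04,"twist":0},{"fingers":0.001,"dx":-0.003,"dy":0,"dz":0.07,"twist":0},{"fingers":0.001,"dx":-0.003,"dy":-0.007,"dz":0.081,"twist":0},{"fingers":0.001,"dx":-0.003,"dy":-0.0135,"dz":0.088,"twist":0},{"fingers":0.001,"dx":-0.003,"dy":-0.0205,"dz":0.0955,"twist":0},{"fingers":0.001,"dx":-0.003,"dy":-0.027,"dz":0.105,"twist":0},{"fingers":0.001,"dx":-0.003,"dy":-0.033,"dz":0.114,"twist":0},{"fingers":0.001,"dx":-0.003,"dy":-0.037,"dz":0.1245,"twist":0},{"fingers":0.001,"dx":-0.003,"dy":-0.039,"dz":0.13,"twist":0},{"fingers":0.001,"dx":-0.003,"dy":-0.039,"dz":0.13,"twist":0}]'
python3 - <<'E'
from w import *
to(-.039,0,.112)
im=vision.read_camera('wrist')
s=vision.read_camera('scene')[110:230,250:390]
cv2.imwrite('pics/w2.png',np.vstack([cv2.resize(im,(480,300)),cv2.resize(s,(480,300))]))
E
```

```text
clock: 3.2
ee_pos: [0.5126, -0.0113, 0.1404]
tool_rot: [-0.001, 0.755, 0.656, -0.001]
ft_force: [-0.2, -0.2, -0.0]
finger_gap: 0.0008
t 3.2 p [ 0.5126 -0.0113  0.1404] spinner -0.03287980406851163 -0.0010799734195482166 0.14044315136234722 toolx deg 81.9331062899527 tilt [-0.0017 -0.0001 -1.    ] F [-0.1838 -0.1642 -0.043 ] gap 0.0007821971784436332
rows dx dy dz [ 0.0011 -0.0061  0.0285]
```

View pics/w2.png

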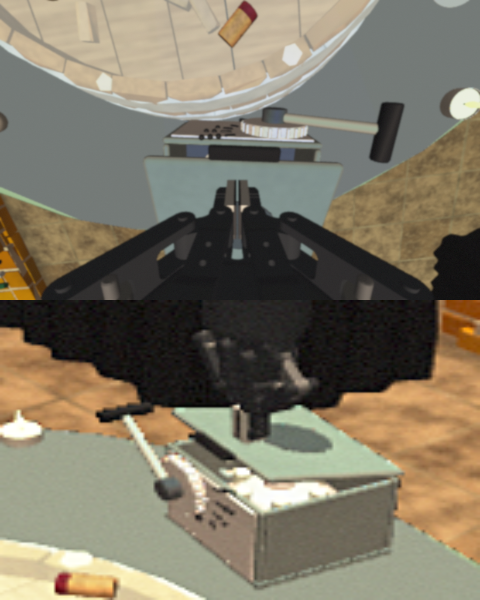

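The lid has swung to about 0.3 rad with the fingertips on it. Now onto the catch.

```bash
python3 -m pendant '[{"fingers":0.001,"dx":0.001,"dy":-0.002,"dz":0.006,"twist":0},{"fingers":0.001,"dx":0.001,"dy":-0.004,"dz":0.012,"twist":0},{"fingers":0.001,"dx":0.001,"dy":-0.006,"dz":0.016,"twist":0},{"fingers":0.001,"dx":0.001,"dy":-0.006,"dz":0.018,"twist":0},{"fingers":0.001,"dx":0.001,"dy":-0.006,"dz":0.019,"twist":0},{"fingers":0.001,"dx":0.001,"dy":-0.006,"dz":0.02,"twist":0},{"fingers":0.001,"dx":0.001,"dy":-0.006,"dz":0.021,"twist":0},{"fingers":0.001,"dx":0.001,"dy":-0.006,"dz":0.022,"twist":0},{"fingers":0.001,"dx":0.001,"dy":-0.006,"dz":0.022,"twist":0},{"fingers":0.001,"dx":0.001,"dy":-0.006,"dz":0.022,"twist":0}]'; python3 -c "
from w import *
st()"
```

```text
clock: 4.3
ee_pos: [0.5066, -0.0093, 0.1201]
tool_rot: [-0.001, 0.755, 0.656, -0.0]
ft_force: [-5.7, 0.6, 10.2]
finger_gap: 0.0014
t 4.3 p [ 0.5066 -0.0093  0.1201] spinner -0.03903494642356368 5.819594001309561e-05 0.12011678469037393 toolx deg 81.9359850449421 tilt [-0.0014  0.0001 -1.    ] F [-5.687   0.5904 10.2037] gap 0.00137689774225423
```

```bash
python3 -m pendant '[{"fingers":0.001,"dx":0,"dy":0,"dz":0.001,"twist":0},{"fingers":0.001,"dx":0,"dy":0,"dz":0.002,"twist":0},{"fingers":0.001,"dx":0,"dy":0,"dz":0.003,"twist":0},{"fingers":0.001,"dx":0,"dy":0,"dz":0.004,"twist":0},{"fingers":0.001,"dx":0,"dy":0,"dz":0.005,"twist":0},{"fingers":0.001,"dx":0,"dy":0,"dz":0.006,"twist":0},{"fingers":0.001,"dx":0,"dy":0,"dz":0.007,"twist":0},{"fingers":0.001,"dx":0,"dy":0,"dz":0.007,"twist":0},{"fingers":0.001,"dx":0,"dy":0,"dz":0.007,"twist":0},{"fingers":0.001,"dx":0,"dy":0,"dz":0.007,"twist":0}]'; python3 -c "
from w import *
st()"
```

```text
clock: 5.3
ee_pos: [0.5077, -0.0095, 0.1122]
tool_rot: [0.0, 0.755, 0.656, 0.0]
ft_force: [0.4, -0.2, -0.2]
finger_gap: 0.0012
t 5.3 p [ 0.5077 -0.0095  0.1122] spinner -0.03791786709443679 -2.147600134838612e-06 0.11221135978053433 toolx deg 81.92867615145158 tilt [ 0. -0. -1.] F [ 0.3987 -0.1805 -0.1557] gap 0.0012154069619533933
```

```bash
python3 -m pendant '[{"fingers":0.001,"dx":0,"dy":0,"dz":0.001,"twist":0},{"fingers":0.001,"dx":0,"dy":0,"dz":0.002,"twist":0},{"fingers":0.001,"dx":0,"dy":0,"dz":0.003,"twist":0},{"fingers":0.001,"dx":0,"dy":0,"dz":0.004,"twist":0},{"fingers":0.001,"dx":0,"dy":0,"dz":0.004,"twist":0},{"fingers":0.001,"dx":0,"dy":0,"dz":0.004,"twist":0},{"fingers":0.001,"dx":0,"dy":0,"dz":0.004,"twist":0},{"fingers":0.001,"dx":0,"dy":0,"dz":0.004,"twist":0},{"fingers":0.001,"dx":0,"dy":0,"dz":0.004,"twist":0},{"fingers":0.001,"dx":0,"dy":0,"dz":0.004,"twist":0}]'; python3 -c "
from w import *
st()"
```

```text
clock: 6.3
ee_pos: [0.5079, -0.0095, 0.1115]
tool_rot: [0.001, 0.755, 0.656, 0.001]
ft_force: [-9.3, 0.4, 29.0]
finger_gap: 0.0007
t 6.3 p [ 0.5079 -0.0095  0.1115] spinner -0.03778413803263086 1.3017236414073798e-05 0.11148306774143232 toolx deg 81.9434841804299 tilt [ 0.0019 -0.0006 -1.    ] F [-9.2837  0.4367 28.9817] gap 0.0006868095160949272
```

Hard stop at z=0.1115, as expected for a lid that is shut. Lifting off and going above the lever bar.

```bash
python3 -m pendant '[{"fingers":0.001,"dx":0,"dy":0,"dz":-0.03,"twist":0},{"fingers":0.001,"dx":0,"dy":0,"dz":-0.06,"twist":0},{"fingers":0.001,"dx":0,"dy":0,"dz":-0.09,"twist":0},{"fingers":0.001,"dx":0.02,"dy":-0.01,"dz":-0.09,"twist":0},{"fingers":0.001,"dx":0.05,"dy":-0.02,"dz":-0.09,"twist":0},{"fingers":0.001,"dx":0.08,"dy":-0.03,"dz":-0.09,"twist":0},{"fingers":0.001,"dx":0.1,"dy":-0.038,"dz":-0.09,"twist":0},{"fingers":0.001,"dx":0.113,"dy":-0.04,"dz":-0.09,"twist":0},{"fingers":0.001,"dx":0.113,"dy":-0.04,"dz":-0.09,"twist":0},{"fingers":0.001,"dx":0.113,"dy":-0.04,"dz":-0.09,"twist":0}]'
python3 - <<'E'
from w import *
to(-.078,.113,.14)
im=vision.read_camera('wrist')
s=vision.read_camera('scene')[110:230,250:390]
cv2.imwrite('pics/w3.png',np.vstack([cv2.resize(im,(480,300)),cv2.resize(s,(480,300))]))
E
```

```text
clock: 7.3
ee_pos: [0.4843, 0.1076, 0.1982]
tool_rot: [0.0, 0.755, 0.656, -0.0]
ft_force: [0.5, -0.3, 0.1]
finger_gap: 0.001
t 7.3 p [0.4843 0.1076 0.1982] spinner -0.07715177396449971 0.11281919123415386 0.1982385590772259 toolx deg 81.93768312253226 tilt [ 0.0002 -0.0006 -1.    ] F [ 0.4639 -0.3272  0.0906] gap 0.0010258602962959665
rows dx dy dz [ 0.0002 -0.0009  0.0582]
```

View pics/w3.png

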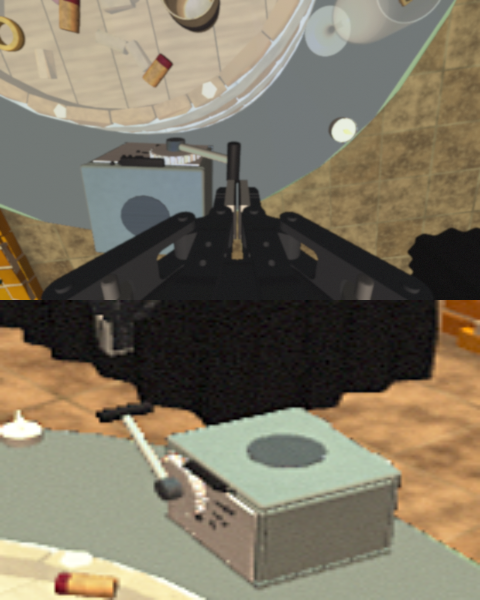

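Lid is flush and the bar lies under the fingers. Pressing the lever.

```bash
python3 -m pendant '[{"fingers":0.001,"dx":0,"dy":-0.001,"dz":0.03,"twist":0},{"fingers":0.001,"dx":0,"dy":-0.001,"dz":0.055,"twist":0},{"fingers":0.001,"dx":0,"dy":-0.001,"dz":0.062,"twist":0},{"fingers":0.001,"dx":0.001,"dy":-0.001,"dz":0.068,"twist":0},{"fingers":0.001,"dx":0.002,"dy":-0.001,"dz":0.074,"twist":0},{"fingers":0.001,"dx":0.003,"dy":-0.001,"dz":0.08,"twist":0},{"fingers":0.001,"dx":0.004,"dy":-0.001,"dz":0.086,"twist":0},{"fingers":0.001,"dx":0.005,"dy":-0.001,"dz":0.092,"twist":0},{"fingers":0.001,"dx":0.005,"dy":-0.001,"dz":0.098,"twist":0},{"fingers":0.001,"dx":0.005,"dy":-0.001,"dz":0.098,"twist":0}]'
python3 - <<'E'
from w import *
to(-.078,.117,.043)
im=vision.read_camera('wrist')
s=vision.read_camera('scene')[110:230,250:390]
cv2.imwrite('pics/w4.png',np.vstack([cv2.resize(im,(480,300)),cv2.resize(s,(480,300))]))
E
```

```text
clock: 8.4
ee_pos: [0.4862, 0.1142, 0.1019]
tool_rot: [0.0, 0.755, 0.656, 0.003]
ft_force: [0.5, 2.9, 6.2]
finger_gap: 0.0007
t 8.4 p [0.4862 0.1142 0.1019] spinner -0.07616474559753197 0.11965919131741558 0.10192720203728467 toolx deg 81.94457891274813 tilt [ 0.0047  0.0033 -1.    ] F [0.4551 2.8548 6.2355] gap 0.0006906962036366563
rows dx dy dz [-0.0029 -0.0021  0.0589]
```

View pics/w4.png

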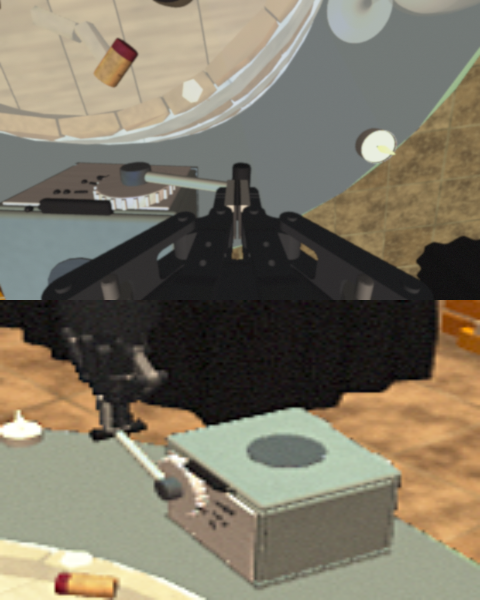

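The fingers sit on the bar with the lever moving under 6 N. Continuing down.

```bash
python3 -m pendant '[{"fingers":0.001,"dx":0,"dy":-0.001,"dz":0.006,"twist":0},{"fingers":0.001,"dx":0.001,"dy":-0.001,"dz":0.012,"twist":0},{"fingers":0.001,"dx":0.001,"dy":-0.001,"dz":0.018,"twist":0},{"fingers":0.001,"dx":0.001,"dy":-0.001,"dz":0.024,"twist":0},{"fingers":0.001,"dx":0.001,"dy":-0.001,"dz":0.03,"twist":0},{"fingers":0.001,"dx":0.001,"dy":-0.001,"dz":0.036,"twist":0},{"fingers":0.001,"dx":0,"dy":-0.001,"dz":0.041,"twist":0},{"fingers":0.001,"dx":0,"dy":-0.001,"dz":0.045,"twist":0},{"fingers":0.001,"dx":0,"dy":-0.001,"dz":0.045,"twist":0},{"fingers":0.001,"dx":0,"dy":-0.001,"dz":0.045,"twist":0}]'
python3 -c "
from w import *
to(-.078,.117,.043)"
```

```text
clock: 9.5
ee_pos: [0.4855, 0.1133, 0.0571]
tool_rot: [0.001, 0.755, 0.655, 0.002]
ft_force: [-0.1, 1.3, 6.5]
finger_gap: 0.001
t 9.5 p [0.4855 0.1133 0.0571] spinner -0.07669210431833648 0.11865551972002628 0.0570855624912282 toolx deg 81.90721653962652 tilt [ 0.005   0.0008 -1.    ] F [-0.0791  1.2595  6.4612] gap 0.0009621728239401296
rows dx dy dz [-0.0017 -0.0014  0.0141]
```

```bash
python3 -m pendant '[{"fingers":0.001,"dx":0,"dy":0,"dz":0.003,"twist":0},{"fingers":0.001,"dx":0,"dy":0,"dz":0.006,"twist":0},{"fingers":0.001,"dx":-0.001,"dy":0,"dz":0.009,"twist":0},{"fingers":0.001,"dx":-0.002,"dy":0,"dz":0.012,"twist":0},{"fingers":0.001,"dx":-0.002,"dy":0,"dz":0.014,"twist":0},{"fingers":0.001,"dx":-0.002,"dy":0,"dz":0.014,"twist":0},{"fingers":0.001,"dx":-0.002,"dy":0,"dz":0.014,"twist":0},{"fingers":0.001,"dx":-0.002,"dy":0,"dz":0.014,"twist":0},{"fingers":0.001,"dx":-0.002,"dy":0,"dz":0.014,"twist":0},{"fingers":0.001,"dx":-0.002,"dy":0,"dz":0.014,"twist":0}]'
python3 - <<'E'
from w import *
to(-.078,.117,.043)
im=vision.read_camera('wrist')
s=vision.read_camera('scene')[110:230,250:390]
for th in(.7,1.05,1.22):print(th,'bar ends scene',[proj('scene',C+ex*(-.074+k*.022)+ey*(.032+.09*np.cos(.6-th))+[0,0,.075+.09*np.sin(.6-th)]) for k in(-1,1)])
cv2.imwrite('pics/w5.png',np.vstack([im[:300,:480],cv2.resize(s,(480,300),interpolation=2)]))
E
```

```text
clock: 10.5
ee_pos: [0.485, 0.1106, 0.0432]
tool_rot: [0.002, 0.755, 0.655, 0.001]
ft_force: [0.4, -0.1, 8.0]
finger_gap: 0.0007
t 10.5 p [0.485  0.1106 0.0432] spinner -0.07689069474723662 0.11592328329031945 0.04321054154735385 toolx deg 81.88500340287024 tilt [ 0.0045 -0.001  -1.    ] F [ 0.3997 -0.1181  7.9606] gap 0.0006840409593765582
rows dx dy dz [ 0.0011 -0.0011  0.0002]
0.7 bar ends scene [array([276.9406, 173.402 ]), array([291.119 , 168.6172])]
1.05 bar ends scene [array([278.8222, 184.1119]), array([292.8359, 179.2103])]
1.22 bar ends scene [array([280.37  , 189.4789]), array([294.3316, 184.5058])]
```

View pics/w5.png

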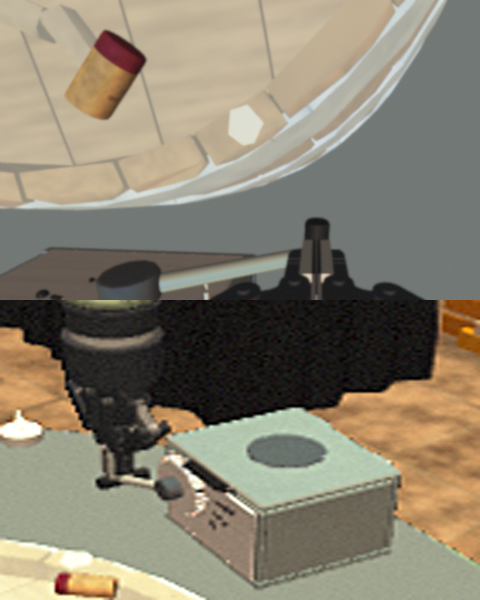

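The bar's front end is at scene (280,183). I expected (279,184) at 1.05 and (280,189) at the stop, so it is on the third notch. Holding once more to confirm it stays there.

```bash
python3 -m pendant '[{"fingers":0.001,"dx":0,"dy":0,"dz":0,"twist":0},{"fingers":0.001,"dx":0,"dy":0,"dz":0,"twist":0},{"fingers":0.001,"dx":0,"dy":0,"dz":0,"twist":0},{"fingers":0.001,"dx":0,"dy":0,"dz":0,"twist":0},{"fingers":0.001,"dx":0,"dy":0,"dz":0,"twist":0},{"fingers":0.001,"dx":0,"dy":0,"dz":0,"twist":0},{"fingers":0.001,"dx":0,"dy":0,"dz":0,"twist":0},{"fingers":0.001,"dx":0,"dy":0,"dz":0,"twist":0},{"fingers":0.001,"dx":0,"dy":0,"dz":0,"twist":0},{"fingers":0.001,"dx":0,"dy":0,"dz":0,"twist":0}]' && python3 -c "
from w import *
p,R=st()
f=ctrl.get_state()['ft_force'][2]
if abs(p[2]-.043)<.004 and f>2: ctrl.close_job(); print('handed in')"
```

```text
clock: 11.6
ee_pos: [0.485, 0.1107, 0.0432]
tool_rot: [0.002, 0.755, 0.655, 0.001]
ft_force: [0.2, -0.9, 7.4]
finger_gap: 0.001
t 11.6 p [0.485  0.1107 0.0432] spinner -0.07690146265224965 0.11593954315307661 0.04321141428086113 toolx deg 81.88749928782191 tilt [ 0.0045 -0.0009 -1.    ] F [ 0.1984 -0.9404  7.3878] gap 0.0009627256405520788
the job is handed in; nothing more can be done
handed in
```

I shut the lid past its catch, then pressed the lever down to the third notch. I handed the job in at 11.6 s with the fingers still holding it there; no verdict is reported.

- **Lid:** it snapped over the catch, and a test push then met a hard stop at z = 0.1115 m, where a shut lid should be 0.112 m. The highest force I read was about 30 N, against the 60 N limit. Later pictures show the lid flush.
- **Lever:** at the end the fingertips stood still at z = 0.0432 m over a 1 s hold, bearing about 7.4 N. That puts the bar at about 36 mm, and its position in the scene view gives a dial angle of about 1.03 rad. I did not read the pointer against the pips.
- **Bystanders:** no move came near the glass, stopper or cork, though I did not re-measure where they stand afterwards.
- **Checks that disagreed:** my first lid angle of 0.88 rad was too high, and a second view gave about 0.78 before I made contact. Yaw estimates ranged from -0.09 to -0.17 rad; I used -0.137, which was good enough for the presses.
- **Refused move:** the first move call was refused for a bad row value and had no effect.

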